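# Turn the whey drip tray round and slide it into its guide rails

### The job

Put the blue-handled drip tray into the dark steel guide rails: it lies the wrong way round, so turn it end for end and slide it in spout first along the worktop, under the rail lips, until it is fully home against the green blocks. Let go of it, and leave the yellow-handled tray where it is.

Things in the scene. Friction and masses are not known exactly. Their poses are not given: they have to be found in the camera images.
- drip_tray: Dark grey tray with a blue handle, 0.25 kg. Pan 90 mm wide (its y), 22 mm high, from x = -55 to +45 mm; from the middle of the +x end a spout 46 mm wide, 16 mm high sticks out to x = +75 mm. Origin on the underside below the handle's middle; x out through the spout, z up. Starts flat on the worktop left or right of the rails, spout towards the robot within 25 degrees.
- handle (a point): Middle of the blue handle bar, 68 mm above the tray's underside, straight above its origin. The bar runs along the tray's x: 84 mm long, 18 mm thick (y), 24 mm high (56 to 80 mm above the underside), on two posts at x = -34 and +34 mm, open below.
- spout_tip (a point): Middle of the tip of the blue-handled tray's spout: 75 mm along the tray's x from its origin, 8 mm above the underside.
- spare_tray: A second tray of the same shape, size and axes but with a yellow handle, on the other side of the rails. It stays where it is.
- rails: Fixed pair of dark steel rails on the worktop, 160 mm long, 104 mm apart inside, mouth towards the robot (turned up to 12 degrees). Origin on the worktop midway between them at the mouth; x points in, z up. Lips 32 to 36 mm high leave 72 mm open between them: the tray enters only through the mouth. Lead-in wings, 34 mm high, flare out to x = -26 mm, 145 mm apart there. No step in the floor.
- home (a point): Where the blue-handled tray's origin lies when it is fully home: 60 mm inside the mouth on the midline, on the worktop; the spout tip is then 135 mm in. There the pan meets two green blocks, 24 mm high, whose gap of 68 mm passes the spout but not the pan. Behind, from 130 to 160 mm in, a bridge 36 to 41 mm high joins the rails; the handle stays clear above all this.

How it is judged:
By the outcome, as a careful person would: the job done as asked, in the order asked, and still so for the second after the job is handed in, with the robot touching nothing.
It also fails if it takes over 42 s, if anything falls off the work surface, if the arm or the gripper's body presses on something with over 40 N, if the wrist force passes 120 N, or if a joint passes its speed limit or range.

### The arm

A 6-joint arm with a two-finger parallel gripper is mounted at the origin on a cart in front of the work surface, level with it; the furniture and walls round the work are solid. World frame = base frame: x ahead of the robot, y to its left, z up, the work surface at z = 0. Lengths are in m, angles in rad, forces in N, time in s.
With the tool pointing down it reaches from about 0.35 to 0.975 m from the base axis. Payload 17.4 kg.
Tool frame: the origin (TCP) lies midway between the tips of the shut fingers; the grasp point (between the pads) lies 19 mm behind it; z points along the fingers, y is the line along which they close (so a half turn about z gives the same grasp; the last joint's range is limited). The gripper opens to 85 mm and grips with 20 to 120 N. Pads are 22 mm wide; open, the fingers measure 114 mm over their backs; the gripper's body (76 mm by 85 mm) begins 54 mm behind the grasp point. The pads swing forward as they close: fully open they stand 13 mm farther back than shut.
Start: joints at [-1.336, 0.116, 1.442, -0, 1.584, -0.038], TCP at [0.182, -0.65, 0.231] pointing down, gripper open.
Joint ranges: [-2.83, 2.83], [-0.83, 2.19], [0.07, 2.5], [-1.14, 4.28], [0.01, 3], [-2.97, 2.97]. Speed limits (rad/s): [1.89, 1.89, 2.22, 3.14, 3.14, 3.14].

### API

Orientations are given as a rotation vector (axis times angle).
In Python, from plant import * gives the robot as it stands. The module is installed in compiled form; this text tells all that it offers.
- The arm moves only by the tool carry_out, never from a script. Its argument "rows" is a list of rows, each an object with "xyz": the shift along the world's x, y, z in m, a list of three; "spin": the turn about the world's z in degrees. A call has 1 to 10 rows; each row is the pose to reach, as a shift and turn from the pose commanded when the call began; what a row does not reach only later rows make up. A row lasts 1/10 s, in which the tool goes at most 50 mm and 8.59 degrees, less where a joint would pass 70% of its speed; a pose out of reach is approached as far as the arm can. A call with a gripper value outside its range is refused whole. "grip" is the closure in counts, from 0 (fully open) to 255 (shut), set as the call begins (left out, the last holds). The fingers move at their own pace and stop on an object; the grip force is fixed at half the most. Time passes only in rows, so rows that repeat a pose let the fingers close. It gives the time, the measured TCP pose, the force, the opening and the grip force at its end, in the units of the state.
- state(): the state, without advancing time (a new reading comes with each control period).
- get_image(name): name is "side" or "top" or "wrist"; returns a dict with "frame" (384x512x3 uint8, red, green, blue), "intrinsics" (3x3 intrinsics, pixels), "R" (3x3) and "t" (3): a world point X has camera coordinates R X + t; the wrist camera has in their place "T_tool_cam" (4x4, takes a point from camera to tool coordinates, whose origin is the TCP and whose axes are the flange's). Camera axes: x right, y down, z forward; pixel columns grow to the right and rows downward; lengths in m; the calibration is good to about 2 mm. The wrist camera is an equidistant fisheye: a pixel r from the principal point sees the ray r / f radians off the axis. A picture is of the moment at which its call begins: read the wrist's pose just before it. There is no depth.
- close_job(): hands the job in; it is judged then, once.
The state is a dict: "clock": time; "qpos": joint angles; "joint_vel": joint speeds; "tau": joint torques, N m; "tool_pos": TCP position; "orientation": TCP orientation; "ft_force": force on the tool from outside, world axes, zero at the start; "wrist_torque": the same for the moment, N m; "finger_gap": finger opening in m; "grasp_force": force on a finger pad.
Only numpy, scipy, OpenCV 4.12 (cv2) and the standard library are available. Lean on these libraries where they do the work, as an engineer would, in place of code of your own. Each camera call takes 0.05 s, during which the arm holds its last target. There are 200 camera calls.

## Working session

There is one attempt and no reset: what is moved stays moved. The work goes in short steps, Python scripts to look and compute and a tool call to move; the robot and the scene stay as the last step left them, time stands still between calls to the robot, and variables do not carry over. Pictures are saved under pics/ and viewed, at most 10 in all, crops included, and the job is handed in when it is done.

Besides the shell and the picture viewer there is one more tool, called in YAML: its name, and indented under it one key for each argument. carry_out: Moves the arm, as the interface text tells. Its arguments: {"type":"object","properties":{"rows":{"type":"array","items":{"type":"object","properties":{"xyz":{"type":"array","items":{"type":"number"}},"spin":{"type":"number"}}}},"grip":{"type":"number"}},"required":["rows"]}

```bash
mkdir -p pics
cat > h.py <<'E'
from plant import *
import numpy as np, cv2
def snap(name,fn):
    s=state(); d=get_image(name); cv2.imwrite('pics/'+fn+'.png',d['frame'][:,:,::-1])
    np.savez('pics/'+fn+'.npz',pos=s['tool_pos'],ori=s['orientation'],**{k:v for k,v in d.items() if k!='frame'})
    return d
def w(fn,uv,z):
    "pixel -> world at height z"
    d=np.load('pics/'+fn+'.npz'); K=d['intrinsics']; out=[]
    for u,v in uv:
        a=np.array([(u-K[0,2])/K[0,0],(v-K[1,2])/K[1,1],1])
        if 'R' in d:
            r=d['R'].T@a; o=-d['R'].T@d['t']
        else:
            th=np.hypot(a[0],a[1]); a=np.array([a[0]/th*np.sin(th),a[1]/th*np.sin(th),np.cos(th)])
            R=cv2.Rodrigues(d['ori'])[0]; T=d['T_tool_cam']
            r=R@T[:3,:3]@a; o=R@T[:3,3]+d['pos']
        out.append(o+r*(z-o[2])/r[2])
    return np.round(out,4)
E
python3 - <<'E'
from h import *
snap('top','t0');snap('side','s0')
a=cv2.imread('pics/t0.png');b=cv2.imread('pics/s0.png')
cv2.imwrite('pics/t0b.png',cv2.resize(a,(800,600),interpolation=cv2.INTER_CUBIC))
print(state())
d=np.load('pics/t0.npz');print(d['intrinsics'],d['R'],d['t'])
E
```

```text
{'clock': 0.1, 'qpos': array([-1.33581678e+00,  1.16434412e-01,  1.44218412e+00,  8.90775916e-06,
        1.58397580e+00, -3.77647157e-02]), 'joint_vel': array([ 0.00035203, -0.00137052, -0.00149906,  0.00011283,  0.00162817,
        0.00163277]), 'tau': array([ 1.18734974e-03, -7.33664346e+01, -6.33791542e+01, -7.01197428e-05,
        5.27346041e-03,  4.87468822e-05]), 'tool_pos': array([ 0.18180812, -0.64988953,  0.23064733]), 'orientation': array([-3.11143679e+00, -4.26963529e-01,  1.40932371e-04]), 'ft_force': array([ 0.01381676,  0.30873566, -0.4538891 ]), 'wrist_torque': array([-0.02252943,  0.01521677,  0.00914508]), 'grasp_force': 0.0, 'finger_gap': 0.0849747129953461}
[[369.55516057   0.         252.41062163]
 [  0.         369.55516057 192.76941726]
 [  0.           0.           1.        ]] [[-0.04662069 -0.99889342 -0.00620062]
 [-0.97520056  0.04685761 -0.21630586]
 [ 0.21635705 -0.00403748 -0.97630596]] [0.02071803 0.552709   0.88177736]
```

View pics/t0b.png

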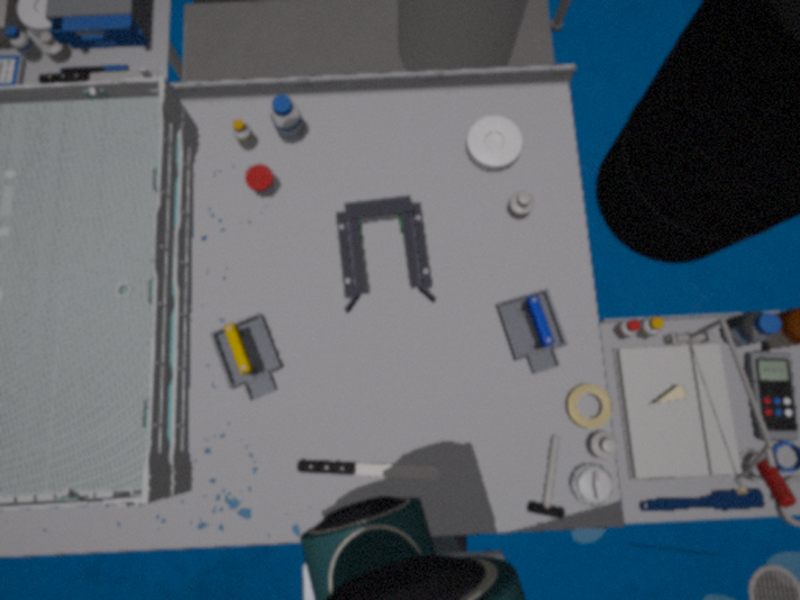

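The blue tray is at about (535,325) in the enlarged picture, spout down towards the robot. The rails run from the mouth at (390,292) to the bridge at (380,208), and the yellow tray is on the left. Next I'll enlarge the blue tray and rails.

Run:
```python
from h import *
a=cv2.imread('pics/t0.png')
# crop x 205..365, y 120..240 -> x5
cv2.imwrite('pics/t0c.png',cv2.resize(a[120:240,205:365],(800,600),interpolation=cv2.INTER_CUBIC))
```

```text
(no output)
```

View pics/t0c.png

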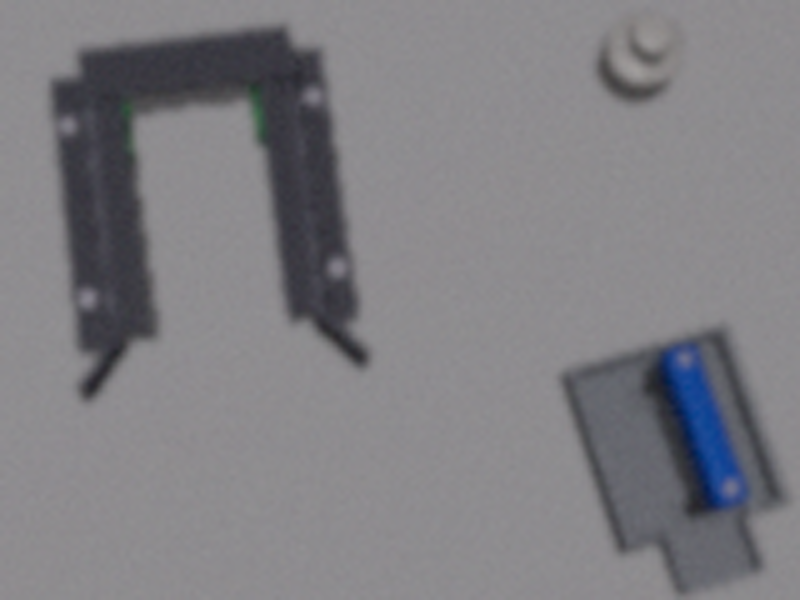

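Crop pixels. Rail lips: inner mouth corners (157,335) and (293,320), outer edges (55,80)-(82,350) and (322,50)-(355,317). Bridge back edge: (80,52)-(288,27). Pan corners: (565,375), (727,328), (783,500), (622,550). Spout tip: (683,592)-(760,568). Handle screws: (685,358) and (730,487).

```bash
cat > m.py <<'E'
from h import *
def c(l): return [(205+x/5-.4,120+y/5-.4) for x,y in l]
W=lambda l,z: w('t0',c(l),z)
lip=W([(157,335),(293,320),(55,80),(82,350),(322,50),(355,317)],.036)
br=W([(80,52),(288,27)],.041)
pan=W([(565,375),(727,328),(783,500),(622,550)],.022); sp=W([(683,592),(760,568)],.016)
h=W([(685,358),(730,487)],.08)
print('lip',lip,'gap',np.linalg.norm(lip[0]-lip[1]),'len',np.linalg.norm(lip[2]-lip[3]))
a=lambda v:np.degrees(np.arctan2(v[1],v[0]))
print('rail yaw',a(lip[2]-lip[3]),a(lip[4]-lip[5]),a(br[0]-br[1])-90,a(lip[0]-lip[1])-90)
m=(lip[0]+lip[1])/2; b=br.mean(0); print('mouth',m,'back',b,np.linalg.norm((b-m)[:2]),a(b-m))
print('pan',pan,[np.linalg.norm(pan[i]-pan[i-1]) for i in range(4)])
print('handle',h,h.mean(0),np.linalg.norm(h[0]-h[1]),a(h[1]-h[0]),'pan yaw',a(pan[2]-pan[1]),a(pan[3]-pan[0]),'spout',sp.mean(0), a(sp.mean(0)-h.mean(0)),np.linalg.norm((sp.mean(0)-h.mean(0))[:2]))
R=cv2.Rodrigues(state()['orientation'])[0];print(R)
E
python3 m.py
```

```text
lip [[ 0.5772  0.0368  0.036 ]
 [ 0.5818 -0.0351  0.036 ]
 [ 0.722   0.0868  0.036 ]
 [ 0.571   0.0764  0.036 ]
 [ 0.7322 -0.0588  0.036 ]
 [ 0.5819 -0.0678  0.036 ]] gap 0.0720469985495579 len 0.1513577219701724
rail yaw 3.939977285053272 3.426793157290485 4.49545598832006 3.6606657644650795
mouth [0.5795  0.00085 0.036  ] back [0.73985 0.0158  0.041  ] 0.16104541284991633 5.326491129457212
pan [[ 0.5484 -0.178   0.022 ]
 [ 0.5698 -0.2663  0.022 ]
 [ 0.4763 -0.2859  0.022 ]
 [ 0.4542 -0.1996  0.022 ]] [np.float64(0.09664471015011634), np.float64(0.09085620507153046), np.float64(0.0955322458649434), np.float64(0.08908479107008108)]
handle [[ 0.5421 -0.2278  0.08  ]
 [ 0.4763 -0.2434  0.08  ]] [ 0.5092 -0.2356  0.08  ] 0.06762396025078687 -166.662450915057 pan yaw -168.1607641526652 -167.085367957679 spout [ 0.43685 -0.25115  0.016  ] -167.87009380118002 0.07400219591336464
[[ 9.63035262e-01  2.69375266e-01 -2.24550845e-04]
 [ 2.69375355e-01 -9.63034768e-01  9.76221766e-04]
 [ 4.67197263e-05 -1.00062445e-03 -9.99999498e-01]]
```

carry_out:
  rows:
    - {"xyz": [0.03,0.038,-0.005]}
    - {"xyz": [0.06,0.076,-0.01]}
    - {"xyz": [0.09,0.114,-0.02]}
    - {"xyz": [0.12,0.152,-0.02]}
    - {"xyz": [0.15,0.19,-0.03],"spin": -1}
    - {"xyz": [0.18,0.228,-0.03],"spin": -1.5}
    - {"xyz": [0.21,0.266,-0.03],"spin": -2}
    - {"xyz": [0.24,0.304,-0.03],"spin": -2.8}
    - {"xyz": [0.27,0.342,-0.03],"spin": -2.8}
    - {"xyz": [0.3,0.38,-0.03],"spin": -2.8}
  grip: 0

```text
validation failed for argument at $.ro...
```

carry_out:
  rows:
    - {"xyz": [0.03,0.038,-0.005],"spin": 0}
    - {"xyz": [0.06,0.076,-0.01],"spin": 0}
    - {"xyz": [0.09,0.114,-0.02],"spin": 0}
    - {"xyz": [0.12,0.152,-0.02],"spin": 0}
    - {"xyz": [0.15,0.19,-0.03],"spin": -1}
    - {"xyz": [0.18,0.228,-0.03],"spin": -1.5}
    - {"xyz": [0.21,0.266,-0.03],"spin": -2}
    - {"xyz": [0.24,0.304,-0.03],"spin": -2.8}
    - {"xyz": [0.27,0.342,-0.03],"spin": -2.8}
    - {"xyz": [0.3,0.38,-0.03],"spin": -2.8}
  grip: 0

```text
clock: 1.1
tool_pos: [0.4826, -0.2682, 0.2012]
orientation: [-3.122, -0.351, 0.0]
ft_force: [1.0, -0.2, 0.6]
finger_gap: 0.0852
grasp_force: 0.0
```

carry_out:
  rows:
    - {"xyz": [0.015,0.02,0],"spin": 0}
    - {"xyz": [0.027,0.034,0],"spin": 0}
    - {"xyz": [0.027,0.034,0],"spin": 0}
    - {"xyz": [0.027,0.034,0],"spin": 0}

```text
clock: 1.5
tool_pos: [0.5087, -0.236, 0.201]
orientation: [-3.122, -0.352, 0.001]
ft_force: [0.7, -0.4, -0.1]
finger_gap: 0.0853
grasp_force: 0.0
```

Run:
```python
from h import *
d=snap('wrist','w1');print(state()['tool_pos'],state()['orientation'],state()['qpos'])
cv2.imwrite('pics/w1b.png',cv2.resize(cv2.imread('pics/w1.png'),(800,600),interpolation=cv2.INTER_CUBIC))
```

```text
[ 0.50846351 -0.23638035  0.20104756] [-3.12179819e+00 -3.50871531e-01  8.15949306e-04] [-4.80570397e-01 -1.23837832e-01  1.72959500e+00 -1.75466804e-04
  1.53634365e+00  8.66383355e-01]
```

View pics/w1b.png

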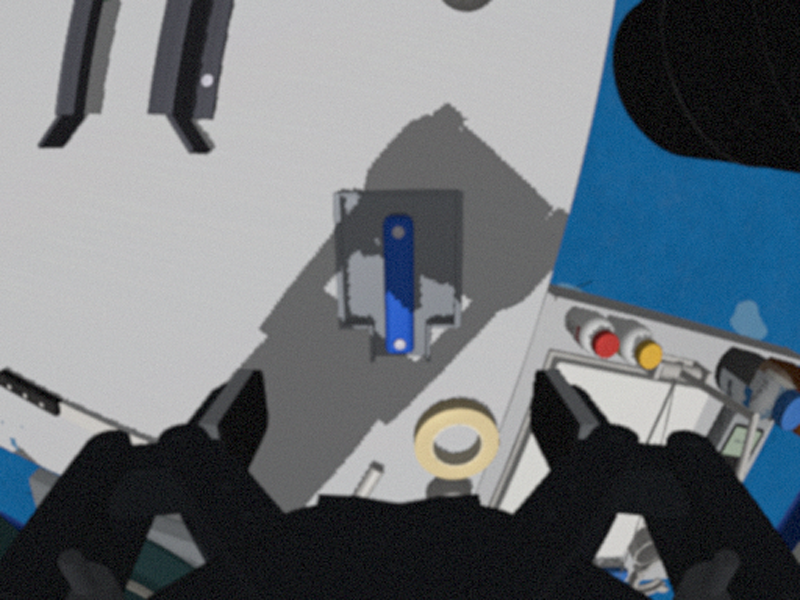

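The wrist view shows the handle centred between the fingers, with screws at (398,232) and (400,345), and parallel to the tool.

Run:
```python
from h import *
s=lambda l:[(x*.64-.2,y*.64-.2) for x,y in l]
h=w('w1',s([(398,232),(400,345)]),.08);v=h[0]-h[1];print(h,h.mean(0),np.degrees(np.arctan2(v[1],v[0])),np.linalg.norm(v))
print(w('w1',s([(40,147),(207,152)]),.034))
```

```text
[[ 0.5413 -0.2289  0.08  ]
 [ 0.4745 -0.2454  0.08  ]] [ 0.5079  -0.23715  0.08   ] 13.874676664550911 0.06880763039082224
[[ 0.5504  0.0733  0.034 ]
 [ 0.5636 -0.0879  0.034 ]]
```

carry_out:
  rows:
    - {"xyz": [0,-0.001,-0.04],"spin": 1}
    - {"xyz": [0,-0.001,-0.08],"spin": 1}
    - {"xyz": [0,-0.001,-0.12],"spin": 1}
    - {"xyz": [0,-0.001,-0.145],"spin": 1}
    - {"xyz": [0,-0.001,-0.154],"spin": 1}
    - {"xyz": [0,-0.001,-0.154],"spin": 1}
    - {"xyz": [0,-0.001,-0.154],"spin": 1}

```text
clock: 2.25
tool_pos: [0.5093, -0.2378, 0.0489]
orientation: [3.118, 0.377, 0.002]
ft_force: [0.4, 0.2, 1.4]
finger_gap: 0.0853
grasp_force: 0.0
```

carry_out:
  rows:
    - {"xyz": [0,0,0],"spin": 0}
    - {"xyz": [0,0,0],"spin": 0}
    - {"xyz": [0,0,0],"spin": 0}
    - {"xyz": [0,0,0],"spin": 0}
    - {"xyz": [0,0,0],"spin": 0}
    - {"xyz": [0,0,0],"spin": 0}
    - {"xyz": [0,0,0],"spin": 0}
    - {"xyz": [0,0,0],"spin": 0}
    - {"xyz": [0,0,0],"spin": 0}
    - {"xyz": [0,0,0],"spin": 0}
  grip: 255

```text
clock: 3.25
tool_pos: [0.5089, -0.237, 0.0475]
orientation: [-3.119, -0.378, -0.0]
ft_force: [-1.8, 3.9, 6.5]
finger_gap: 0.017
grasp_force: 63.4
```

carry_out:
  rows:
    - {"xyz": [0,0,0.02],"spin": 0}
    - {"xyz": [0,0,0.05],"spin": 0}
    - {"xyz": [0,0.01,0.08],"spin": 4}
    - {"xyz": [0,0.03,0.1],"spin": 12}
    - {"xyz": [0,0.05,0.1],"spin": 20}
    - {"xyz": [-0.01,0.07,0.1],"spin": 28}
    - {"xyz": [-0.01,0.09,0.1],"spin": 36}
    - {"xyz": [-0.02,0.11,0.1],"spin": 44}
    - {"xyz": [-0.02,0.13,0.1],"spin": 52}
    - {"xyz": [-0.02,0.15,0.1],"spin": 60}

```text
clock: 4.25
tool_pos: [0.4884, -0.0864, 0.1468]
orientation: [-2.507, -1.894, 0.001]
ft_force: [0.5, 0.1, -1.1]
finger_gap: 0.0172
grasp_force: 62.4
```

carry_out:
  rows:
    - {"xyz": [0,0.01,0],"spin": 8}
    - {"xyz": [-0.005,0.02,0],"spin": 16}
    - {"xyz": [-0.01,0.03,0],"spin": 24}
    - {"xyz": [-0.019,0.04,0],"spin": 32}
    - {"xyz": [-0.019,0.05,0],"spin": 40}
    - {"xyz": [-0.019,0.06,0],"spin": 48}
    - {"xyz": [-0.019,0.07,0],"spin": 56}
    - {"xyz": [-0.019,0.08,0],"spin": 64}
    - {"xyz": [-0.019,0.08,0],"spin": 72}
    - {"xyz": [-0.019,0.08,0],"spin": 80}

```text
clock: 5.25
tool_pos: [0.4697, -0.0069, 0.1467]
orientation: [-0.702, -3.062, 0.001]
ft_force: [-0.9, 0.3, -3.5]
finger_gap: 0.0172
grasp_force: 62.4
```

carry_out:
  rows:
    - {"xyz": [0,0,0],"spin": 8}
    - {"xyz": [0,0,0],"spin": 16}
    - {"xyz": [0,0,0],"spin": 24}
    - {"xyz": [0,0,0],"spin": 30.4}
    - {"xyz": [0,0,0],"spin": 30.4}
    - {"xyz": [0,0,0],"spin": 30.4}
    - {"xyz": [0,0,0],"spin": 30.4}

```text
clock: 5.95
tool_pos: [0.4698, -0.0071, 0.1471]
orientation: [0.112, -3.139, 0.0]
ft_force: [-0.6, 0.4, -3.0]
finger_gap: 0.0173
grasp_force: 62.4
```

Run:
```python
from h import *
s=state();print(s['qpos'],s['tool_pos'],s['finger_gap']);R=cv2.Rodrigues(s['orientation'])[0];print(np.degrees(np.arctan2(R[1,0],R[0,0])))
d=snap('wrist','w2')
cv2.imwrite('pics/w2b.png',cv2.resize(cv2.imread('pics/w2.png'),(800,600),interpolation=cv2.INTER_CUBIC))
d=snap('top','t2')
cv2.imwrite('pics/t2c.png',cv2.resize(cv2.imread('pics/t2.png')[120:240,180:340],(800,600),interpolation=cv2.INTER_CUBIC))
```

```text
[-6.93025618e-02 -3.11510009e-01  1.97488513e+00 -1.15244827e-04
  1.47852161e+00 -1.71117940e+00] [ 0.46977141 -0.00708055  0.14707945] 0.01726712781106816
-175.92677776762073
```

View pics/w2b.png

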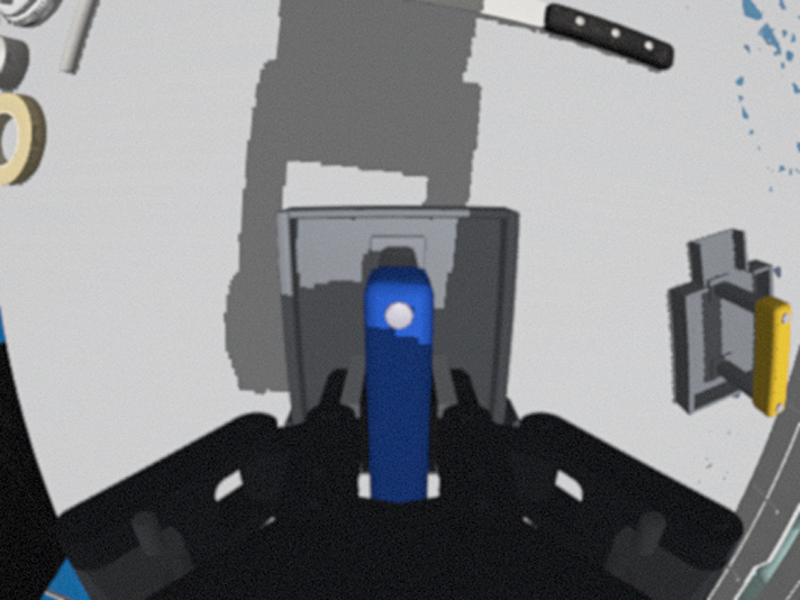

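The tray is held straight, with the screw at (398,315), spout away from the robot, and the pan square to the fingers. Lower it to the worktop.

carry_out:
  rows:
    - {"xyz": [0,0,-0.03],"spin": 0}
    - {"xyz": [0,0,-0.06],"spin": 0}
    - {"xyz": [0,0,-0.085],"spin": 0}
    - {"xyz": [0,0,-0.095],"spin": 0}
    - {"xyz": [0,0,-0.099],"spin": 0}
    - {"xyz": [0,0,-0.1],"spin": 0}
    - {"xyz": [0,0,-0.1],"spin": 0}

```text
clock: 6.75
tool_pos: [0.4705, -0.0071, 0.0484]
orientation: [-0.116, 3.138, -0.0]
ft_force: [-0.2, 0.5, -2.2]
finger_gap: 0.0173
grasp_force: 62.5
```

Run:
```python
from h import *
d=snap('side','s3')
cv2.imwrite('pics/s3b.png',cv2.resize(cv2.imread('pics/s3.png'),(800,600),interpolation=cv2.INTER_CUBIC))
```

```text
(no output)
```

View pics/s3b.png

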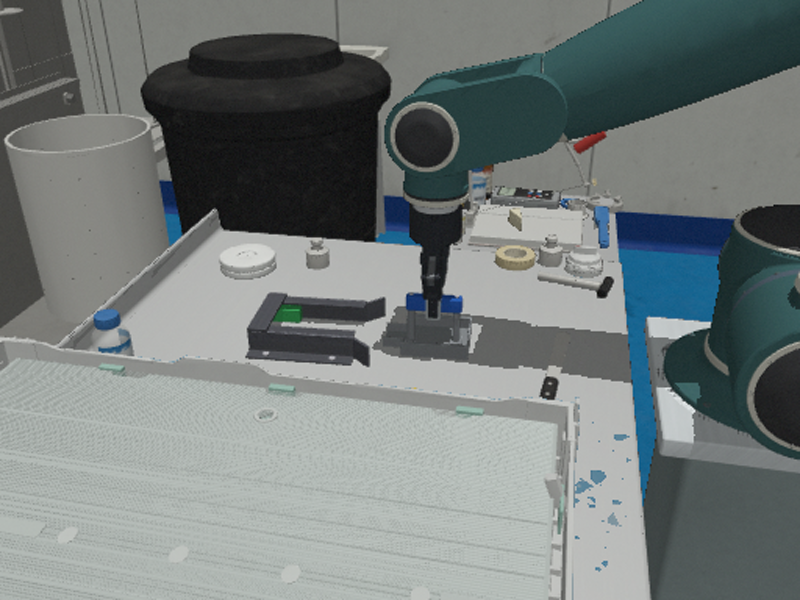

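The tray is in front of the mouth at (430,325), spout at (385,330), upright and probably about 1 mm above the worktop. I'll lower it to contact, then slide it in.

carry_out:
  rows:
    - {"xyz": [0,0,-0.001],"spin": 0}
    - {"xyz": [0,0,-0.001],"spin": 0}
    - {"xyz": [0,0,-0.0015],"spin": 0}
    - {"xyz": [0,0,-0.0015],"spin": 0}

```text
clock: 7.2
tool_pos: [0.4706, -0.0073, 0.0473]
orientation: [-0.116, 3.138, -0.001]
ft_force: [-3.6, -3.0, 12.3]
finger_gap: 0.0172
grasp_force: 64.5
```

carry_out:
  rows:
    - {"xyz": [0.012,0.001,0.0005],"spin": 0}
    - {"xyz": [0.024,0.0017,0.0005],"spin": 0}
    - {"xyz": [0.036,0.0026,0.0005],"spin": 0}
    - {"xyz": [0.048,0.0035,0.0005],"spin": 0}
    - {"xyz": [0.06,0.0043,0.0005],"spin": 0}
    - {"xyz": [0.07,0.005,0.0005],"spin": 0}
    - {"xyz": [0.08,0.0058,0.0005],"spin": 0}
    - {"xyz": [0.08,0.0058,0.0005],"spin": 0}

```text
clock: 8.0
tool_pos: [0.5513, -0.0012, 0.0474]
orientation: [-0.116, 3.138, -0.0]
ft_force: [3.3, -1.2, 5.2]
finger_gap: 0.017
grasp_force: 63.6
```

Run:
```python
from h import *
s=state();print(s['tool_pos'],s['ft_force'],s['wrist_torque'])
snap('top','t4')
cv2.imwrite('pics/t4c.png',cv2.resize(cv2.imread('pics/t4.png')[110:230,190:350],(800,600),interpolation=cv2.INTER_CUBIC))
```

```text
[ 0.55132832 -0.00124402  0.04740373] [ 3.29635528 -1.20456228  5.19631611] [ 0.12550221 -0.50601357 -0.05339177]
```

View pics/t4c.png

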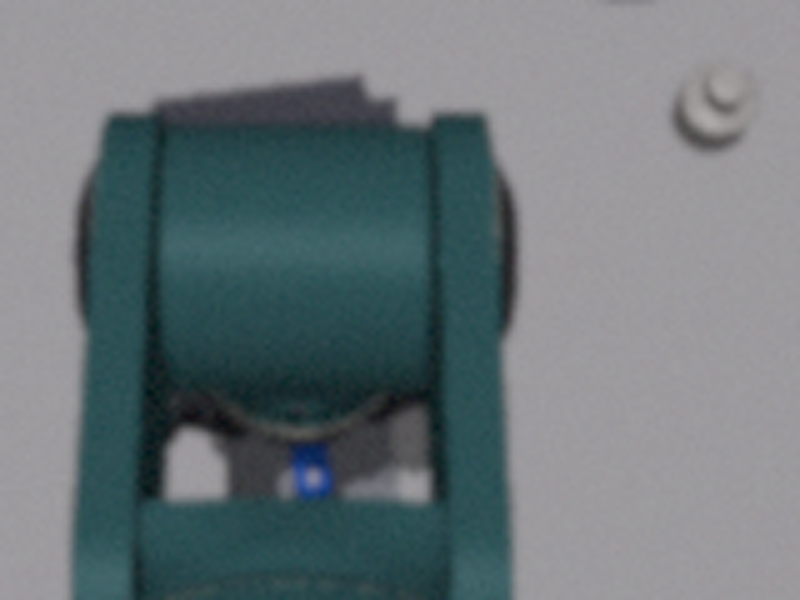

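The arm hides the tray in this view, but the forces are low and the pan front should be about 15 mm past the mouth. I'll go on and feel for the stop.

carry_out:
  rows:
    - {"xyz": [0.012,0.0009,0],"spin": 0}
    - {"xyz": [0.024,0.0017,0],"spin": 0}
    - {"xyz": [0.036,0.0026,0],"spin": 0}
    - {"xyz": [0.048,0.0034,0],"spin": 0}
    - {"xyz": [0.06,0.0043,0],"spin": 0}
    - {"xyz": [0.07,0.005,0],"spin": 0}
    - {"xyz": [0.078,0.0056,0],"spin": 0}
    - {"xyz": [0.082,0.0059,0],"spin": 0}
    - {"xyz": [0.082,0.0059,0],"spin": 0}

```text
clock: 8.95
tool_pos: [0.6327, 0.0046, 0.0474]
orientation: [-0.116, 3.138, -0.0]
ft_force: [0.2, -0.5, 6.2]
finger_gap: 0.0168
grasp_force: 63.6
```

carry_out:
  rows:
    - {"xyz": [0.002,0.0001,0],"spin": 0}
    - {"xyz": [0.004,0.0003,0],"spin": 0}
    - {"xyz": [0.004,0.0003,0],"spin": 0}

```text
clock: 9.25
tool_pos: [0.6361, 0.0049, 0.0474]
orientation: [-0.116, 3.139, -0.0]
ft_force: [-4.6, -1.8, 7.8]
finger_gap: 0.0169
grasp_force: 63.9
```

carry_out:
  rows:
    - {"xyz": [0.001,0.0001,0],"spin": 0}
    - {"xyz": [0.002,0.0001,0],"spin": 0}
    - {"xyz": [0.002,0.0001,0],"spin": 0}

```text
clock: 9.55
tool_pos: [0.638, 0.005, 0.0474]
orientation: [-0.116, 3.139, 0.0]
ft_force: [-6.4, -1.4, 8.3]
finger_gap: 0.0171
grasp_force: 64.0
```

carry_out:
  rows:
    - {"xyz": [0.001,0.0001,0],"spin": 0}
    - {"xyz": [0.002,0.0001,0],"spin": 0}
    - {"xyz": [0.002,0.0001,0],"spin": 0}

```text
clock: 9.85
tool_pos: [0.6399, 0.0051, 0.0473]
orientation: [-0.116, 3.139, 0.0]
ft_force: [-6.1, -1.5, 10.2]
finger_gap: 0.0172
grasp_force: 64.1
```

carry_out:
  rows:
    - {"xyz": [0.001,0.0001,0],"spin": 0}
    - {"xyz": [0.002,0.0001,0],"spin": 0}
    - {"xyz": [0.002,0.0001,0],"spin": 0}

```text
clock: 10.15
tool_pos: [0.6419, 0.0052, 0.0474]
orientation: [-0.116, 3.139, 0.0]
ft_force: [-5.0, -0.8, 9.2]
finger_gap: 0.0171
grasp_force: 64.1
```

carry_out:
  rows:
    - {"xyz": [0.001,0.0001,0],"spin": 0}
    - {"xyz": [0.0015,0.0001,0],"spin": 0}
    - {"xyz": [0.0015,0.0001,0],"spin": 0}

```text
clock: 10.45
tool_pos: [0.6425, 0.0053, 0.0474]
orientation: [0.116, -3.137, 0.0]
ft_force: [-17.5, -1.9, 14.5]
finger_gap: 0.0169
grasp_force: 65.0
```

carry_out:
  rows:
    - {"xyz": [0.0007,0,0],"spin": 0}
    - {"xyz": [0.001,0.0001,0],"spin": 0}
    - {"xyz": [0.001,0.0001,0],"spin": 0}

```text
clock: 10.75
tool_pos: [0.6426, 0.0053, 0.0474]
orientation: [0.116, -3.135, 0.0]
ft_force: [-29.0, -2.3, 20.6]
finger_gap: 0.017
grasp_force: 66.0
```

Run:
```python
from h import *
s=state();print(s['tool_pos'],s['orientation'],s['ft_force'],s['wrist_torque'])
snap('side','s5')
cv2.imwrite('pics/s5c.png',cv2.resize(cv2.imread('pics/s5.png')[150:246,140:268],(800,600),interpolation=cv2.INTER_CUBIC))
```

```text
[0.64256264 0.00526159 0.0474481 ] [ 1.15968454e-01 -3.13480885e+00  2.19508828e-04] [-28.96720254  -2.34443449  20.62476131] [-0.03551069  4.21157986  0.23834436]
```

View pics/s5c.png

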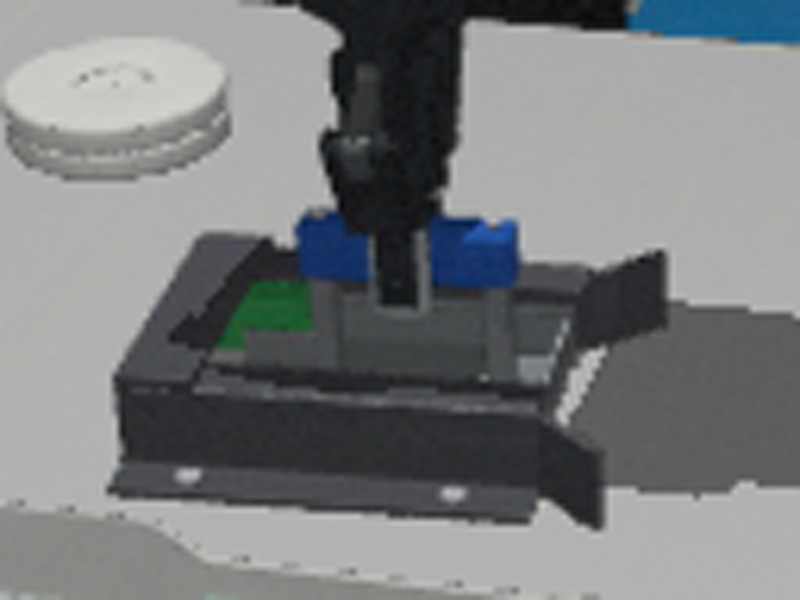

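The pan front meets the green block at about (240,345), under the lips, inside the rails. The push of 29 N with only a small yaw moment means both blocks bear. Release.

carry_out:
  rows:
    - {"xyz": [0,0,0],"spin": 0}
    - {"xyz": [0,0,0],"spin": 0}
    - {"xyz": [0,0,0],"spin": 0}
    - {"xyz": [0,0,0],"spin": 0}
    - {"xyz": [0,0,0],"spin": 0}
    - {"xyz": [0,0,0],"spin": 0}
    - {"xyz": [0,0,0],"spin": 0}
    - {"xyz": [0,0,0],"spin": 0}
  grip: 0

```text
clock: 11.6
tool_pos: [0.6444, 0.0054, 0.0463]
orientation: [-0.116, 3.139, -0.0]
ft_force: [0.6, -1.0, -1.0]
finger_gap: 0.0854
grasp_force: 0.0
```

carry_out:
  rows:
    - {"xyz": [0,0,0.01],"spin": 0}
    - {"xyz": [0,0,0.03],"spin": 0}
    - {"xyz": [0,0,0.06],"spin": 0}
    - {"xyz": [0,0,0.1],"spin": 0}
    - {"xyz": [-0.04,0,0.12],"spin": 0}
    - {"xyz": [-0.08,0,0.14],"spin": 0}
    - {"xyz": [-0.12,0,0.15],"spin": 0}
    - {"xyz": [-0.16,0,0.15],"spin": 0}
    - {"xyz": [-0.2,0,0.15],"spin": 0}
    - {"xyz": [-0.2,0,0.15],"spin": 0}

```text
clock: 12.6
tool_pos: [0.4415, 0.0055, 0.198]
orientation: [-0.116, 3.137, -0.0]
ft_force: [0.1, 0.2, 1.0]
finger_gap: 0.0853
grasp_force: 0.0
```

carry_out:
  rows:
    - {"xyz": [0,-0.04,0.0],"spin": 0}
    - {"xyz": [0,-0.08,0],"spin": 0}
    - {"xyz": [0,-0.12,0],"spin": 0}
    - {"xyz": [0,-0.16,0],"spin": 0}
    - {"xyz": [0,-0.2,0],"spin": 0}
    - {"xyz": [0,-0.24,0],"spin": 0}
    - {"xyz": [0,-0.28,0],"spin": 0}
    - {"xyz": [0,-0.28,0],"spin": 0}

```text
clock: 13.4
tool_pos: [0.4441, -0.2783, 0.1964]
orientation: [0.111, -3.139, 0.001]
ft_force: [-0.9, 0.2, 0.7]
finger_gap: 0.0853
grasp_force: 0.0
```

Run:
```python
from h import *
print(state()['ft_force'])
snap('top','t6')
cv2.imwrite('pics/t6c.png',cv2.resize(cv2.imread('pics/t6.png')[115:205,190:310],(800,600),interpolation=cv2.INTER_CUBIC))
```

```text
[-0.85095951  0.23054049  0.68411842]
```

View pics/t6c.png

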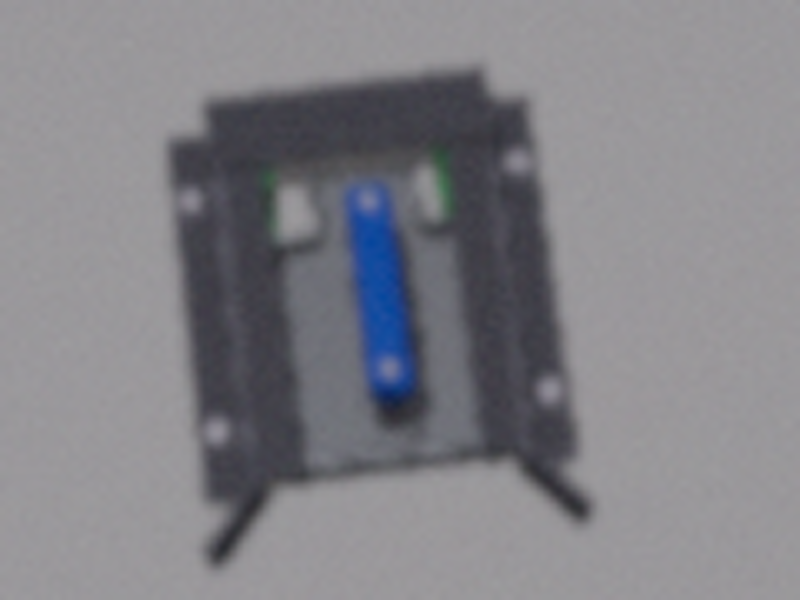

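The tray sits inside the rails under the lips. Its pan front is level with the near ends of the green blocks, at (295,243) left and (432,225) right. The handle screws are at (369,200) and (390,368). One numeric check, then I'll hand in.

Run:
```python
from h import *
k=800/120
c=lambda l:[(190+x/k-.4,115+y/k-.4) for x,y in l]
h=w('t6',c([(369,200),(390,368)]),.08);v=h[0]-h[1]
p=w('t6',c([(305,472),(490,456)]),.022);l=w('t6',c([(298,478),(487,460)]),.036);b=w('t6',c([(208,102),(480,70)]),.041)
f=w('t6',c([(295,243),(432,225)]),.022)
print(h.mean(0),np.degrees(np.arctan2(v[1],v[0])),'pan rear',p.mean(0),'front',f.mean(0),'mouth',l.mean(0),'bridge back',b.mean(0))
```

```text
[0.6426  0.00535 0.08   ] 4.314437383889316 pan rear [0.58545 0.00175 0.022  ] front [0.6829  0.01135 0.022  ] mouth [0.58005 0.0038  0.036  ] bridge back [0.7399 0.0163 0.041 ]
```

```bash
python3 -c "
from plant import *
print(close_job())"
```

```text
the job is handed in; nothing more can be done
None
```

The blue-handled tray is turned round and slid in spout first, fully home against both green blocks; it is released with the arm clear, the yellow-handled tray was not touched, and the job is handed in.

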